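# Roll a coaxial load onto its mark and clamp it against the sprung contact

### The arm

A 7-joint arm with a two-finger parallel gripper is mounted at the origin on the work surface. World frame = base frame: x ahead of the robot, y to its left, z up, the work surface at z = 0. Lengths are in mm, angles in rad, forces in N, time in s.
With the tool pointing down it reaches from about 400 to 875 mm from the base axis. Payload 4.4 kg.
Tool frame: the origin (TCP) lies midway between the tips of the shut fingers; the grasp point (between the pads) lies 19 mm behind it; z points along the fingers, y is the line along which they close (so a half turn about z gives the same grasp; the last joint's range is limited). The gripper opens to 85 mm and grips with 20 to 120 N. Pads are 22 mm wide; open, the fingers measure 114 mm over their backs; the gripper's body (76 mm by 85 mm) begins 54 mm behind the grasp point. The pads swing forward as they close: fully open they stand 13 mm farther back than shut.
Start: joints at [1.249, 0.628, 0.038, 1.517, -0.027, 0.996, -0.02], TCP at [164.49, -628.857, 231.313] pointing down, gripper open.
Joint ranges: [-3.06, 3.06], [-0.37, 2.12], [-1.25, 1.32], [0.18, 2.47], [-1.1, 4.24], [0.23, 1.98], [-2.94, 2.94]. Speed limits (rad/s): [2.57, 2.57, 3.14, 3.14, 3.14, 3.14, 3.14].

### API

Orientations are given as [roll, pitch, yaw] about the fixed x, y, z axes, in that order (R = Rz(yaw) Ry(pitch) Rx(roll)).
In Python, from cell import telemetry, eyes, ctrl, finder gives the robot as it stands.
- The arm moves only by the tool move_arm, never from a script. Its argument "steps" is a list of rows, each a list of 7 numbers: the turn, a rotation vector about the world's x, y, z in degrees, then the shift along the world's x, y, z in m, then the finger opening in m, from 0 to 0.0854. A call has 1 to 5 rows; each row shifts and turns the commanded pose from where the row before left it; what a row does not reach is not made up. A row lasts 1/10 s, in which the tool goes at most 50 mm and 8.59 degrees, less where a joint would pass 70% of its speed; a pose out of reach is approached as far as the arm can. A call with a gripper value outside its range is refused whole. The fingers move at their own pace and stop on an object; the grip force is fixed at half the most. Time passes only in rows, so rows that do not move let the fingers close. It gives the time, the measured TCP pose, the force, the opening and the grip force at its end, in the units of the state.
- telemetry.read_state(): the state, without advancing time (a new reading comes with each control period).
- eyes.get_image(name): name is "side" or "top"; returns (picture, depth): 384x512x3 uint8, blue, green, red; 384x512 float32, mm along the optical axis (not along the pixel's ray), 0 where there is no reading.
- eyes.calibration(name): a dict with "fx", "fy", "cx", "cy" (pixels), "distortion" ([k1, k2, p1, p2, k3] as OpenCV has them; the pictures are not rectified), "position" and "attitude" of the camera in the world. Camera axes: x right, y down, z forward; pixel columns grow to the right and rows downward; lengths in mm; the calibration is good to about 2 mm. A picture is of the moment at which its call begins. calibration takes no time and is no camera call.
- ctrl.finish_job(): hands the job in; it is judged then, once.
Trained networks look in the newest picture that a camera, given by its name, has taken for a name from the list of things; names that differ only in an ending like _2 or _b are one class to them, and where a whole thing is asked for, a point or a joint stands for the part that bears it (a point fixed in the world has none). Each returns a list of dicts, best first, with "confidence" (0 to 1); they miss things now and then, are a little off and sometimes report something else, mostly with a low value. They report only what shows in the picture. A call takes as long as a camera call. They do not tell look-alikes from the thing itself.
- finder.boxes_of(camera, name): "location" ([x, y, z] in mm, in the coordinates of the camera as it stood for that picture, good to about 4 mm: the middle of the surface that is visible of it).
- finder.cut_out(camera, name): "mask" (384x512 bool, what is visible of it).
- finder.pinpoint(camera, name): "location" ([x, y, z] in mm, in the coordinates of the camera as it stood for that picture, good to about 4 mm: a listed point, or the origin of a listed thing).
The state is a dict: "clock": time; "qpos": joint angles; "qd": joint speeds; "tau": joint torques, N m; "eef_pos": TCP position; "tool_rot": TCP orientation; "force": force on the tool from outside, world axes, zero at the start; "torque": the same for the moment, N m; "width": finger opening in mm; "gripper_force": force on a finger pad.
Only numpy, scipy, OpenCV 4.12 (cv2) and the standard library are available. Lean on these libraries where they do the work, as an engineer would, in place of code of your own. Each camera call takes 0.05 s, during which the arm holds its last target. There are 200 camera calls.

### The job

Roll the finned coaxial load along the test jig, without lifting it, and stop it on the yellow line, where it just meets the brass contact bar. Then swing the red clamp arm in behind it until its pad presses the load against the sprung bar with about 7 N, never ramming the bar (15 N harms it), and let go so that the clamp holds it there. Leave everything else on the bench where it is.

Things in the scene. Friction and masses are not known exactly. Their poses are not given: they have to be found in the camera images.
- jig: test jig: fixed black plate 500 x 146 x 10 mm with 8 mm high aluminium guide rails along its long edges. x = rolling direction, from the start end to the contact bar; y across, z up; origin on the bench, lane centre. In its frame (mm): plate top z 10, rails' inner faces y +-65, yellow line x 100, bar's face x 145, housing behind it x 165 to 215, to z 85, clamp pivot x 37, y -95.
- mark (a point): middle of the yellow line painted across the plate, on the plate's top: the load's axis must stand over it. With its axis there the load just touches the contact bar.
- load: coaxial load: aluminium cylinder with dark rings, 90 mm diameter, 110 mm long, 0.5 to 0.85 kg, too fat to grasp. Origin at its centre, 45 mm above the plate; its y axis is its axle (x and z turn as it rolls). Starts lying across the lane, 170 to 240 mm short of the mark. Polished (friction about 0.3), it rolls easily; pushed at 40 mm/s it runs on some 4 mm.
- contact: sprung brass contact bar at the end of the lane, 64 mm wide (across the lane), 36 mm high; origin at the middle of the face that the load touches, 55 mm above the bench, level with the load's axis. It gives way along the jig's +x by up to 4 mm, about 7 N per mm.
- clamp: red swing clamp: bar 16 mm wide, 14 mm thick, top 62 mm above the bench. Origin on its upright pivot, 55 mm above the bench; its y axis points along the arm. Closed, y stands across the lane (along the jig's y) and the pad just touches a load on the mark; it starts swung 1.6 to 2.0 rad anticlockwise (from above) from there. Stiff: stays where left; turning takes 1.3 N m (7.6 N at the knob, 8 to 9 in motion).
- clamp_knob (a point): the black upright round knob near the clamp arm's end, 16 mm in diameter, standing from 62 to 105 mm above the bench; the point is on its axis 85 mm above the bench, 170 mm from the pivot axis.
- clamp_pad (a point): front of the clamp's rubber pad, which presses on the load: 95 mm along the arm from the pivot, 18 mm out from the arm's centre line on its closing side. Each newton of pad on load adds 0.56 N at the knob to the force that turns the arm; let go, the stiff pivot holds up to 13 N at the pad.
- attenuator_a: a small blue attenuator standing beside the jig, 22 mm across and 64 mm high; not to be disturbed. Origin under its foot.
- attenuator_b: a small brass attenuator standing beyond the contact end, 22 mm across and 64 mm high; not to be disturbed. Origin under its foot.
- screwdriver: a screwdriver lying on the bench; not to be disturbed.
- wrench: a wrench lying on the bench; not to be disturbed.
- adapter_box: a blue adapter box, 90 x 60 x 30 mm; not to be disturbed.
- mug: a white mug, 80 mm across and 92 mm high; not to be disturbed.
- power_meter: a yellow hand-held power meter lying on the bench, 150 x 80 x 44 mm; not to be disturbed.
There are look-alikes about, which are no part of the job. What is shaped like the load but green or purple is not meant.

How it is judged:
By the outcome, as a careful person would: the job done as asked, in the order asked, and still so for the second after the job is handed in, with the robot touching nothing.
It also fails if it takes over 72 s, if anything falls off the work surface, if the arm or the gripper's body presses on something with over 40 N, if the wrist force passes 120 N, or if a joint passes its speed limit or range.

## Working session

There is one attempt and no reset: what is moved stays moved. The work goes in short steps, Python scripts to look and compute and a tool call to move; the robot and the scene stay as the last step left them, time stands still between calls to the robot, and variables do not carry over. Pictures are saved under pics/ and viewed, at most 10 in all, crops included, and the job is handed in when it is done.

Besides the shell and the picture viewer there is one more tool, called after "Emit:" as name(argument=value, ...), one argument or row to a line, values as JSON. move_arm: Moves the arm, as the interface text tells. Its arguments: {"type":"object","properties":{"steps":{"type":"array"}},"required":["steps"]}

```bash
mkdir -p pics; cat > h.py <<'E'
import numpy as np, cv2
from cell import telemetry, eyes, ctrl, finder
from scipy.spatial.transform import Rotation as R
def cam(n):
    c=eyes.calibration(n); a=np.array(c["attitude"],float)
    M=R.from_euler('xyz',a).as_matrix() if a.size==3 else (a if a.shape==(3,3) else None)
    return c,M,np.array(c["position"],float)
def w(n,p):
    c,M,t=cam(n); return M@np.array(p)+t
E
python3 - <<'E'
from h import *
for n in("side","top"):
    im,d=eyes.get_image(n); cv2.imwrite(f"pics/{n}0.png",im); print(eyes.calibration(n))
    for k in["jig","mark","load","contact","clamp","clamp_knob","clamp_pad"]:
        print(n,k,[(w(n,r["location"]).round(0).tolist(),round(r["confidence"],2)) for r in finder.pinpoint(n,k)][:3])
print(telemetry.read_state())
E
```

```text
{'fx': 377.24374527702474, 'fy': 377.24374527702474, 'cx': 257.6630268310946, 'cy': 192.09881201118276, 'distortion': array([0.02059836, 0.        , 0.        , 0.        , 0.        ]), 'position': array([-82.97415853, 756.1590809 , 883.74652121]), 'attitude': array([-2.23651316, -0.0076939 , -2.50611064])}
side jig [([536.0, 26.0, -0.0], 0.96)]
side mark [([549.0, 125.0, 10.0], 0.74)]
side load [([512.0, -101.0, 61.0], 0.96), ([441.0, -340.0, 47.0], 0.82), ([739.0, -135.0, 48.0], 0.72)]
side contact [([560.0, 169.0, 57.0], 0.66)]
side clamp [([635.0, 43.0, 57.0], 0.71), ([423.0, -522.0, 3.0], 0.46)]
side clamp_knob [([618.0, -125.0, 86.0], 0.6)]
side clamp_pad [([604.0, -44.0, 55.0], 0.58)]
{'fx': 366.03487470631785, 'fy': 366.03487470631785, 'cx': 256.86236161334057, 'cy': 192.52204925660237, 'distortion': array([-0.04450342,  0.        ,  0.        ,  0.        ,  0.        ]), 'position': array([ 387.07917282,  -39.22527677, 1156.89351276]), 'attitude': array([-3.01522044, -0.02012666, -1.57451458])}
top jig [([532.0, 25.0, 2.0], 0.65), ([609.0, -51.0, 55.0], 0.44)]
top mark [([
[... 379 characters left out ...]
, 'qpos': array([ 1.24921075,  0.62834016,  0.03849183,  1.51738011, -0.02696512,
        0.99629497, -0.02000409]), 'qd': array([ 1.06525323e-03,  8.01304744e-04, -2.12627223e-03, -6.60683751e-04,
        2.02207406e-03, -2.83442566e-05,  2.06571757e-03]), 'tau': array([ 1.69592927e-04, -5.63208139e+01,  1.22599684e+00, -1.93774939e+01,
        1.10456842e-02,  1.53542202e-03, -1.89757986e-05]), 'eef_pos': array([ 164.48382451, -628.87822004,  231.35847603]), 'tool_rot': array([ 3.14149758e+00, -1.67761348e-05,  2.55782501e-01]), 'force': array([-0.22601648,  0.34367516, -0.15037339]), 'torque': array([-0.01457587, -0.05356146, -0.00510915]), 'gripper_force': 0.0, 'width': 85.5297124671992}
```

View pics/top0.png

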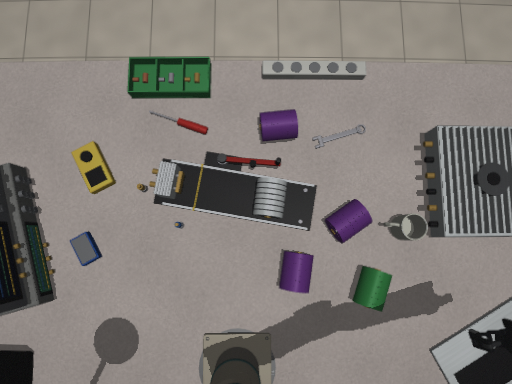

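View pics/side0.png

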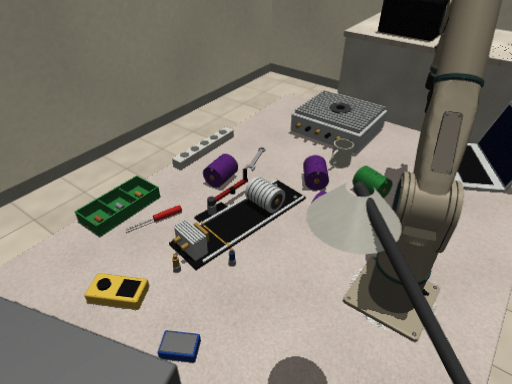

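The top picture shows the load at about (270,197), the yellow line at (199,187), the bar at (179,181), the pivot at (222,159) and the knob at (278,161). The side view agrees. Next I'll refine the jig frame and the load's pose.

```bash
cat >> h.py <<'E'
def cloud(n,im,d):
    c,M,t=cam(n); v,u=np.mgrid[0:384,0:512]
    K=np.array([[c["fx"],0,c["cx"]],[0,c["fy"],c["cy"]],[0,0,1]])
    p=cv2.undistortPoints(np.stack([u,v],-1).reshape(-1,1,2).astype(float),K,np.array(c["distortion"])).reshape(384,512,2)
    P=np.concatenate([p,np.ones((384,512,1))],-1)*d[...,None]
    return P@M.T+t
E
python3 - <<'E'
from h import *
J=dict(mark=(100,0),contact=(145,0),clamp=(37,-95),jig=(0,0))
A=[];B=[]
for n in("side","top"):
  for rep in range(3):
    im,d=eyes.get_image(n)
    for k in J:
        for r in finder.pinpoint(n,k):
            p=w(n,r["location"])[:2]
            g=np.array([534,26])+J[k][0]*np.array([.187,.982])+J[k][1]*np.array([-.982,.187])
            if np.hypot(*(p-g))<15: A.append(J[k]);B.append(p);break
  W=cloud(n,im,d)
  x,y,z=np.moveaxis(W,-1,0)
  hsv=cv2.cvtColor(im,cv2.COLOR_BGR2HSV)
  m=(abs(x-552)<90)&(abs(y-123)<30)&(z<25)&(hsv[...,0]>15)&(hsv[...,0]<35)&(hsv[...,1]>120)&(d>0)
  q=W[m]; c=q.mean(0); dirn=np.linalg.svd((q-c)[:,:2])[2][0]
  print(n,"yellow",m.sum(),c.round(1),np.degrees(np.arctan2(*dirn[::-1])))
  m=(np.hypot(x-512,y+101)<90)&(z>70)&(d>0)&(x<580)&(hsv[...,1]<80); q=W[m]; c=q.mean(0); dirn=np.linalg.svd((q-c)[:,:2])[2][0]
  print(n,"load",m.sum(),c.round(1),z[m].max(),np.degrees(np.arctan2(*dirn[::-1])), [ (w(n,r["location"]).round(0).tolist()) for r in finder.pinpoint(n,"load")])
  m=(hsv[...,1]>150)&((hsv[...,0]<8)|(hsv[...,0]>172))&(z>35)&(z<75)&(np.hypot(x-625,y+40)<120); q=W[m]; c=q.mean(0); dirn=np.linalg.svd((q-c)[:,:2])[2][0]
  print(n,"red",m.sum(),c.round(1),np.degrees(np.arctan2(*dirn[::-1])))
  print(n,"knob",[(w(n,r["location"]).round(0).tolist()) for r in finder.pinpoint(n,"clamp_knob")])
A=np.array(A,float);B=np.array(B)
a=A-A.mean(0);b=B-B.mean(0)
th=np.arctan2((a[:,0]*b[:,1]-a[:,1]*b[:,0]).sum(),(a*b).sum())
Rm=np.array([[np.cos(th),-np.sin(th)],[np.sin(th),np.cos(th)]])
o=B.mean(0)-Rm@A.mean(0)
print("jig",o,np.degrees(th),len(A)); print((B-(A@Rm.T+o)).round(1).tolist())
for k in J: print(k,(Rm@np.array(J[k])+o).round(1))
E
```

```text
side yellow 104 [557.4 121.2  11. ] 170.77279879527305
side load 583 [504.1 -84.8  89.8] 102.91025189982918 -179.66777886350837 [[510.0, -97.0, 61.0], [442.0, -338.0, 46.0], [736.0, -133.0, 45.0], [424.0, -524.0, 2.0]]
side red 132 [622.  -45.1  60.8] 84.8852913529437
side knob [[619.0, -126.0, 86.0], [635.0, 46.0, 55.0]]
top yellow 101 [549.7 124.   10.7] 169.64645279624528
top load 1062 [509.2 -98.5  92. ] 105.11034799212939 172.52180707026625 [[442.0, -340.0, 44.0], [513.0, -101.0, 55.0], [238.0, -408.0, 43.0], [291.0, -177.0, 46.0], [746.0, -128.0, 43.0], [719.0, -334.0, 2.0]]
top red 223 [624.  -43.8  61.8] -95.1095556849256
top knob [[618.0, -124.0, 89.0]]
jig [532.36214149  25.14814858] 79.0693429175897 23
[[0.6, -3.2], [2.5, -1.7], [0.2, 0.8], [-0.0, 1.0], [-1.6, -1.9], [-0.3, 1.5], [1.4, -0.7], [0.3, -1.0], [-2.2, -0.3], [0.1, 0.2], [0.2, 3.3], [3.1, 2.4], [-2.1, -1.1], [0.5, -0.1], [2.1, 0.8], [-2.1, 3.1], [-1.2, -1.9], [2.0, 0.7], [0.6, -1.2], [-2.5, 0.5], [-0.5, 1.7], [2.0, -0.8], [-2.9, -2.1]]
mark [551.3 123.3]
contact [559.9 167.5]
clamp [632.7  43.5]
jig [532.4  25.1]
```

Emit:
move_arm(
  steps=[
    [0, 0, 5.4, 0.0275, 0.037, 0, 0.05],
    [0, 0, 5.4, 0.0275, 0.037, 0, 0.05],
    [0, 0, 5.4, 0.0275, 0.037, 0, 0.05],
    [0, 0, 5.4, 0.0275, 0.037, 0, 0.05],
    [0, 0, 5.4, 0.0275, 0.037, 0, 0.05],
  ],
)

```text
clock: 3.0
eef_pos: [302.9, -442.4, 231.6]
tool_rot: [3.141, -0.0, 0.731]
force: [0.8, -1.0, 0.3]
width: 50.0
gripper_force: 0.0
```

Emit:
move_arm(
  steps=[
    [0, 0, 5.4, 0.0275, 0.037, 0, 0.05],
    [0, 0, 5.4, 0.0275, 0.037, 0, 0.05],
    [0, 0, 5.4, 0.0275, 0.037, 0, 0.05],
    [0, 0, 5.4, 0.0275, 0.037, 0, 0.05],
    [0, 0, 5.4, 0.0275, 0.037, 0, 0.05],
  ],
)

```text
clock: 3.5
eef_pos: [440.4, -257.4, 231.6]
tool_rot: [3.141, 0.0, 1.202]
force: [-0.1, -0.3, -0.5]
width: 49.7
gripper_force: 0.0
```

Emit:
move_arm(
  steps=[
    [0, 0, 5.4, 0.0275, 0.037, 0, 0.05],
    [0, 0, 5.4, 0.0275, 0.037, 0, 0.05],
    [0, 0, 0, 0, 0, -0.04, 0.05],
    [0, 0, 0, 0, 0, -0.04, 0.05],
    [0, 0, 0, 0, 0, 0, 0.05],
  ],
)

```text
clock: 4.0
eef_pos: [491.0, -183.6, 147.4]
tool_rot: [-3.132, -0.001, 1.388]
force: [-0.4, 0.8, 0.3]
width: 49.9
gripper_force: 0.0
```

Emit:
move_arm(
  steps=[
    [0, 0, 0, 0.002, 0, -0.04, 0.05],
    [0, 0, 0, 0, 0, -0.04, 0.05],
    [0, 0, 0, 0, 0, -0.031, 0.05],
    [0, 0, 0, 0, 0, 0, 0.05],
    [0, 0, 0, 0, 0, 0, 0.05],
  ],
)

```text
clock: 4.5
eef_pos: [497.4, -185.3, 41.7]
tool_rot: [3.14, 0.0, 1.386]
force: [-0.2, -0.5, 0.5]
width: 50.1
gripper_force: 0.0
```

```bash
python3 - <<'E'
from h import *
im,d=eyes.get_image("side"); cv2.imwrite("pics/s1.png",cv2.resize(im[150:280,150:340],None,fx=4,fy=4))
s=telemetry.read_state(); print(s["eef_pos"],s["tool_rot"],s["force"])
print([w("side",r["location"]).round(0).tolist() for r in finder.pinpoint("side","load")])
E
```

```text
[ 498.04747684 -185.51385187   42.37374653] [3.13843228e+00 4.23760309e-04 1.38626086e+00] [ 0.32238534 -0.72016995  0.58416628]
[[512.0, -99.0, 63.0], [444.0, -335.0, 44.0], [242.0, -405.0, 45.0], [736.0, -134.0, 48.0], [770.0, 190.0, -2.0]]
```

View pics/s1.png

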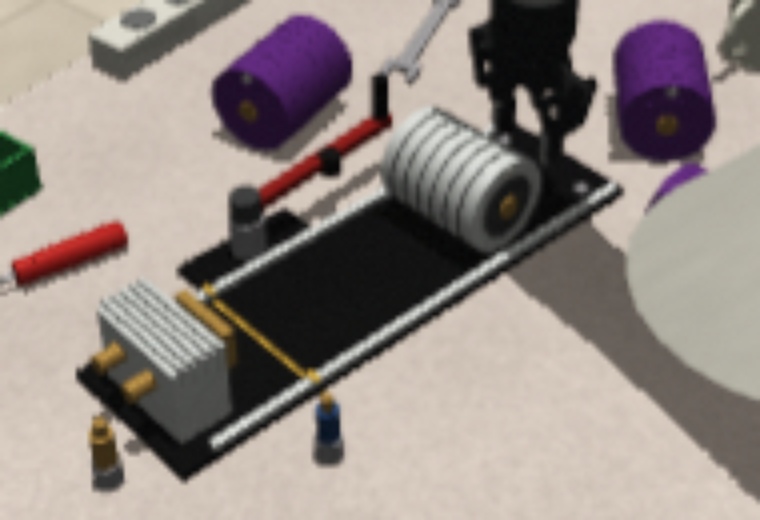

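The fingers stand behind the load, about (520,120) in the crop, inside the lane. I'll start rolling.

Emit:
move_arm(
  steps=[
    [0, 0, 0, -0.0032, 0.004, 0, 0.05],
    [0, 0, 0, 0.0008, 0.004, 0, 0.05],
    [0, 0, 0, 0.0008, 0.004, 0, 0.05],
    [0, 0, 0, 0.0008, 0.004, 0, 0.05],
    [0, 0, 0, 0.0008, 0.004, 0, 0.05],
  ],
)

```text
clock: 5.1
eef_pos: [496.8, -164.3, 40.5]
tool_rot: [3.141, -0.0, 1.387]
force: [-0.3, 0.1, -0.1]
width: 50.0
gripper_force: 0.0
```

Emit:
move_arm(
  steps=[
    [0, 0, 0, 0.0008, 0.004, 0, 0.05],
    [0, 0, 0, 0.0008, 0.004, 0, 0.05],
    [0, 0, 0, 0.0008, 0.004, 0, 0.05],
    [0, 0, 0, 0.0008, 0.004, 0, 0.05],
    [0, 0, 0, 0.0008, 0.004, 0, 0.05],
  ],
)

```text
clock: 5.6
eef_pos: [500.6, -144.4, 40.3]
tool_rot: [-3.142, -0.0, 1.387]
force: [-0.8, 0.0, -0.6]
width: 50.3
gripper_force: 0.1
```

Emit:
move_arm(
  steps=[
    [0, 0, 0, 0.0007, 0.004, 0, 0.05],
    [0, 0, 0, 0.0007, 0.004, 0, 0.05],
    [0, 0, 0, 0.0007, 0.004, 0, 0.05],
    [0, 0, 0, 0.0007, 0.004, 0, 0.05],
    [0, 0, 0, 0.0007, 0.004, 0, 0.05],
  ],
)

```text
clock: 6.1
eef_pos: [504.0, -124.6, 40.3]
tool_rot: [3.142, 0.0, 1.387]
force: [0.3, 0.3, -1.0]
width: 50.0
gripper_force: 0.1
```

```bash
cat >> h.py <<'E'
U=np.array([.184,.983]);V=np.array([-.983,.184]);O=np.array([532.4,25.1])
def look(tag=None):
    s=telemetry.read_state(); t=s["eef_pos"][:2]-O
    print("tool jig",(t@U).round(1),(t@V).round(1),s["eef_pos"][2],s["clock"],s["force"].round(1))
    for n in("side","top"):
        im,d=eyes.get_image(n)
        if tag: cv2.imwrite(f"pics/{n}{tag}.png",im)
        for k in("load","clamp","clamp_knob","clamp_pad"):
            for r in finder.pinpoint(n,k)[:3]:
                p=w(n,r["location"]); q=p[:2]-O
                if -260<q@U<220 and abs(q@V)<130: print(n,k,(q@U).round(1),(q@V).round(1),p[2].round(0),round(r["confidence"],2))
E
python3 -c "
from h import *
look()"
```

```text
tool jig -152.3 0.3 40.33081529536686 6.1 [ 0.3  0.3 -1. ]
side load 38.4 -96.3 57.0 0.63
side clamp 1.5 -1.1 -0.0 0.72
side clamp 36.1 -93.8 58.0 0.54
top load -86.1 0.7 55.0 0.92
top clamp 37.0 -98.2 57.0 0.78
top clamp_knob -131.6 -109.6 83.0 0.71
top clamp_pad -55.2 -91.5 57.0 0.73
```

Emit:
move_arm(
  steps=[
    [0, 0, 0, 0.0008, 0.004, 0, 0.05],
    [0, 0, 0, 0.0007, 0.004, 0, 0.05],
    [0, 0, 0, 0.0008, 0.004, 0, 0.05],
    [0, 0, 0, 0.0007, 0.004, 0, 0.05],
    [0, 0, 0, 0.0007, 0.004, 0, 0.05],
  ],
)

```text
clock: 7.1
eef_pos: [507.8, -104.4, 40.3]
tool_rot: [3.142, -0.0, 1.387]
force: [-0.6, -0.3, -1.2]
width: 50.3
gripper_force: 0.0
```

Emit:
move_arm(
  steps=[
    [0, 0, 0, 0.0008, 0.004, 0, 0.05],
    [0, 0, 0, 0.0007, 0.004, 0, 0.05],
    [0, 0, 0, 0.0008, 0.004, 0, 0.05],
    [0, 0, 0, 0.0007, 0.004, 0, 0.05],
    [0, 0, 0, 0.0007, 0.004, 0, 0.05],
  ],
)

```text
clock: 7.6
eef_pos: [511.4, -84.5, 40.3]
tool_rot: [-3.142, -0.0, 1.387]
force: [-0.4, 0.0, 0.3]
width: 50.4
gripper_force: 0.1
```

Emit:
move_arm(
  steps=[
    [0, 0, 0, 0.0008, 0.004, 0, 0.05],
    [0, 0, 0, 0.0007, 0.004, 0, 0.05],
    [0, 0, 0, 0.0008, 0.004, 0, 0.05],
    [0, 0, 0, 0.0007, 0.004, 0, 0.05],
    [0, 0, 0, 0.0007, 0.004, 0, 0.05],
  ],
)

```text
clock: 8.1
eef_pos: [515.1, -64.5, 40.3]
tool_rot: [-3.142, -0.0, 1.387]
force: [0.8, 0.6, 0.9]
width: 49.8
gripper_force: 0.1
```

Emit:
move_arm(
  steps=[
    [0, 0, 0, 0.0008, 0.004, 0, 0.05],
    [0, 0, 0, 0.0007, 0.004, 0, 0.05],
    [0, 0, 0, 0.0008, 0.004, 0, 0.05],
    [0, 0, 0, 0.0007, 0.004, 0, 0.05],
    [0, 0, 0, 0.0007, 0.004, 0, 0.05],
  ],
)

```text
clock: 8.6
eef_pos: [518.8, -44.5, 40.3]
tool_rot: [-3.142, -0.0, 1.387]
force: [-0.6, 0.1, 0.4]
width: 50.2
gripper_force: 0.1
```

Emit:
move_arm(
  steps=[
    [0, 0, 0, 0.0008, 0.004, 0, 0.05],
    [0, 0, 0, 0.0007, 0.004, 0, 0.05],
    [0, 0, 0, 0.0008, 0.004, 0, 0.05],
    [0, 0, 0, 0.0007, 0.004, 0, 0.05],
    [0, 0, 0, 0.0007, 0.004, 0, 0.05],
  ],
)

```text
clock: 9.1
eef_pos: [522.5, -24.5, 40.3]
tool_rot: [-3.142, -0.0, 1.387]
force: [0.9, -0.4, 0.4]
width: 50.3
gripper_force: 0.1
```

Emit:
move_arm(
  steps=[
    [0, 0, 0, 0.0008, 0.004, 0, 0.05],
    [0, 0, 0, 0.0007, 0.004, 0, 0.05],
    [0, 0, 0, 0.0006, 0.003, 0, 0.05],
    [0, 0, 0, 0.0004, 0.002, 0, 0.05],
    [0, 0, 0, 0, 0, 0, 0.05],
  ],
)

```text
clock: 9.6
eef_pos: [525.1, -11.4, 40.3]
tool_rot: [3.141, -0.0, 1.387]
force: [-0.5, 0.0, 0.0]
width: 49.9
gripper_force: 0.0
```

```bash
python3 -c "
from h import *
look('2')"
```

```text
tool jig -37.2 0.5 40.312602510738 9.6 [-0.5  0.   0. ]
side clamp 37.5 -96.7 59.0 0.55
side clamp_pad -58.7 -86.1 57.0 0.64
top load 146.4 -2.3 53.0 0.67
top load 27.8 3.9 54.0 0.58
top clamp 37.6 -98.7 55.0 0.76
top clamp_knob -131.2 -112.0 85.0 0.71
top clamp_knob 146.7 -4.7 54.0 0.32
```

View pics/top2.png

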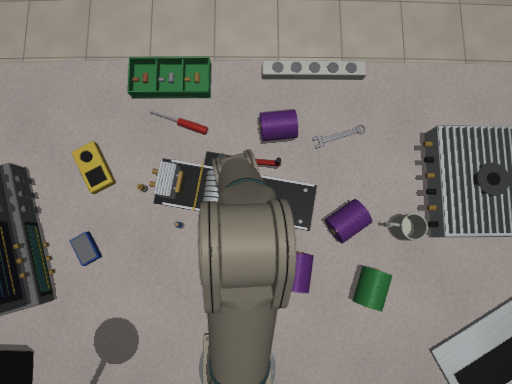

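The load's front edge is at about (207,185), just short of the line at (199,187). I'll fit a circle to the depth points for its exact place.

```bash
cat >> h.py <<'E'
from scipy.optimize import least_squares
def fit(guess):
    for n in("side","top"):
        im,d=eyes.get_image(n); W=cloud(n,im,d)
        sat=cv2.cvtColor(im,cv2.COLOR_BGR2HSV)[...,1]
        jx=(W[...,:2]-O)@U; jy=(W[...,:2]-O)@V; z=W[...,2]
        m=(d>0)&(abs(jy)<48)&(z>35)&(abs(np.hypot(jx-guess,z-55)-45)<10)&(jx>guess-25)&(sat<70)
        f=lambda p:np.hypot(jx[m]-p[0],z[m]-55-p[1])-45
        r=least_squares(f,[guess,0],loss='soft_l1'); print(n,"load x",r.x.round(1),m.sum(),np.std(r.fun).round(1))
        b=(d>0)&(abs(jy)<25)&(z>42)&(z<70)&(jx>135)&(jx<155)&(sat>90)
        hsv=cv2.cvtColor(im,cv2.COLOR_BGR2HSV)
        y=(d>0)&(z<25)&(abs(jx-100)<15)&(abs(jy)<60)&(hsv[...,0]>15)&(hsv[...,0]<35)&(sat>120)
        print("  bar",np.median(jx[b]) if b.sum() else None,b.sum()," line",jx[y].mean().round(1),y.sum())
E
python3 -c "
from h import *
fit(28)"
```

```text
side load x [27.9  0.1] 630 1.8
  bar 143.07272787777302 1  line 99.5 81
top load x [29.4 -0.4] 367 1.7
  bar 144.1327954951642 39  line 100.6 88
```

Emit:
move_arm(
  steps=[
    [0, 0, 0, 0.0008, 0.004, 0, 0.05],
    [0, 0, 0, 0.0007, 0.004, 0, 0.05],
    [0, 0, 0, 0.0008, 0.004, 0, 0.05],
    [0, 0, 0, 0.0007, 0.004, 0, 0.05],
    [0, 0, 0, 0.0007, 0.004, 0, 0.05],
  ],
)

```text
clock: 10.7
eef_pos: [528.8, 8.8, 40.3]
tool_rot: [3.141, -0.0, 1.387]
force: [-0.5, -0.6, -0.6]
width: 49.8
gripper_force: 0.1
```

Emit:
move_arm(
  steps=[
    [0, 0, 0, 0.0008, 0.004, 0, 0.05],
    [0, 0, 0, 0.0007, 0.004, 0, 0.05],
    [0, 0, 0, 0.0008, 0.004, 0, 0.05],
    [0, 0, 0, 0.0007, 0.004, 0, 0.05],
    [0, 0, 0, 0.0007, 0.004, 0, 0.05],
  ],
)

```text
clock: 11.2
eef_pos: [532.4, 28.5, 40.3]
tool_rot: [-3.142, -0.0, 1.387]
force: [0.2, -1.7, -0.1]
width: 50.0
gripper_force: 0.1
```

Emit:
move_arm(
  steps=[
    [0, 0, 0, 0.0006, 0.003, 0, 0.05],
    [0, 0, 0, 0.0006, 0.003, 0, 0.05],
    [0, 0, 0, 0.0006, 0.003, 0, 0.05],
    [0, 0, 0, 0.0004, 0.002, 0, 0.05],
    [0, 0, 0, 0.0004, 0.002, 0, 0.05],
  ],
)

```text
clock: 11.7
eef_pos: [535.0, 41.2, 40.3]
tool_rot: [-3.142, 0.0, 1.387]
force: [-0.1, -1.2, 1.5]
width: 50.2
gripper_force: 0.3
```

Emit:
move_arm(
  steps=[
    [0, 0, 0, 0.0004, 0.002, 0, 0.05],
    [0, 0, 0, 0.0003, 0.0015, 0, 0.05],
    [0, 0, 0, 0.0002, 0.001, 0, 0.05],
    [0, 0, 0, 0, 0, 0, 0.05],
    [0, 0, 0, 0, 0, 0, 0.05],
  ],
)

```text
clock: 12.2
eef_pos: [535.9, 45.6, 40.3]
tool_rot: [-3.142, 0.0, 1.387]
force: [0.1, 1.2, -0.5]
width: 49.9
gripper_force: 0.0
```

```bash
python3 -c "
from h import *
s=telemetry.read_state(); t=s['eef_pos'][:2]-O; print(t@U,t@V,s['force'])
fit(85)"
```

```text
20.78761710242751 0.35211365451245946 [ 0.12290762  1.15348409 -0.49661859]
side load x [79.1  0.1] 624 1.8
  bar None 0  line 108.2 7
top load x [85.  0.] 0 nan
  bar 144.42715360286192 38  line nan 0
  ret = _var(a, axis=axis, dtype=dtype, out=out, ddof=ddof,
  arrmean = um.true_divide(arrmean, div, out=arrmean,
  ret = ret.dtype.type(ret / rcount)
h.py:39: RuntimeWarning: Mean of empty slice.
  print("  bar",np.median(jx[b]) if b.sum() else None,b.sum()," line",jx[y].mean().round(1),y.sum())
  ret = ret.dtype.type(ret / rcount)
```

Emit:
move_arm(
  steps=[
    [0, 0, 0, 0.0004, 0.002, 0, 0.05],
    [0, 0, 0, 0.0004, 0.002, 0, 0.05],
    [0, 0, 0, 0.0004, 0.002, 0, 0.05],
    [0, 0, 0, 0.0003, 0.0015, 0, 0.05],
    [0, 0, 0, 0.0003, 0.0015, 0, 0.05],
  ],
)

```text
clock: 12.8
eef_pos: [537.8, 55.0, 40.3]
tool_rot: [3.142, -0.0, 1.387]
force: [0.8, -0.2, -0.6]
width: 50.1
gripper_force: 0.0
```

Emit:
move_arm(
  steps=[
    [0, 0, 0, 0.0003, 0.0015, 0, 0.05],
    [0, 0, 0, 0.0003, 0.0015, 0, 0.05],
    [0, 0, 0, 0.0002, 0.001, 0, 0.05],
    [0, 0, 0, 0.0002, 0.001, 0, 0.05],
    [0, 0, 0, 0.0002, 0.001, 0, 0.05],
  ],
)

```text
clock: 13.3
eef_pos: [538.9, 60.6, 40.3]
tool_rot: [-3.142, 0.0, 1.387]
force: [-0.1, 0.3, -0.1]
width: 50.1
gripper_force: 0.1
```

```bash
python3 -W ignore -c "
from h import *
s=telemetry.read_state(); t=s['eef_pos'][:2]-O; print(t@U,t@V,s['force'])
fit(95)"
```

```text
36.11421506185215 0.188230313783448 [-0.13158498  0.27145269 -0.07035181]
side load x [92.6  0.1] 581 1.7
  bar 137.76855409641442 8  line nan 0
top load x [95.  0.] 0 nan
  bar 149.73283846420762 2  line nan 0
```

Emit:
move_arm(
  steps=[
    [0, 0, 0, 0.0002, 0.001, 0, 0.05],
    [0, 0, 0, 0.0002, 0.001, 0, 0.05],
    [0, 0, 0, 0.0002, 0.001, 0, 0.05],
    [0, 0, 0, 0.0002, 0.001, 0, 0.05],
    [0, 0, 0, 0.0001, 0.0005, 0, 0.05],
  ],
)

```text
clock: 13.9
eef_pos: [539.9, 65.4, 40.3]
tool_rot: [3.142, -0.0, 1.387]
force: [-0.5, 0.5, 0.6]
width: 50.0
gripper_force: 0.0
```

Emit:
move_arm(
  steps=[
    [0, 0, 0, 0.0001, 0.0005, 0, 0.05],
    [0, 0, 0, 0.0001, 0.0005, 0, 0.05],
    [0, 0, 0, 0.0001, 0.0005, 0, 0.05],
    [0, 0, 0, 0, 0, 0, 0.05],
  ],
)

```text
clock: 14.3
eef_pos: [540.1, 66.8, 40.3]
tool_rot: [3.142, -0.0, 1.387]
force: [0.9, 0.7, -0.4]
width: 49.9
gripper_force: 0.0
```

```bash
python3 -W ignore -c "
from h import *
s=telemetry.read_state(); t=s['eef_pos'][:2]-O; print(t@U,t@V,s['force'])
fit(98)"
```

```text
42.36817420442374 0.0793139879543224 [ 0.91385357  0.74333224 -0.42539629]
side load x [98.9  0. ] 559 1.7
  bar 142.22824925328777 9  line nan 0
top load x [98.  0.] 0 nan
  bar None 0  line nan 0
```

Emit:
move_arm(
  steps=[
    [0, 0, 0, 0.0001, 0.0004, 0, 0.05],
    [0, 0, 0, 0, 0.0003, 0, 0.05],
    [0, 0, 0, 0, 0, 0, 0.05],
  ],
)

```text
clock: 14.7
eef_pos: [540.1, 67.0, 40.3]
tool_rot: [-3.142, 0.0, 1.387]
force: [0.3, -0.2, 0.5]
width: 49.7
gripper_force: 0.6
```

Emit:
move_arm(
  steps=[
    [0, 0, 0, 0, 0.0003, 0, 0.05],
    [0, 0, 0, 0, 0, 0, 0.05],
  ],
)

```text
clock: 14.9
eef_pos: [540.2, 67.1, 40.3]
tool_rot: [-3.142, 0.001, 1.386]
force: [-0.4, -2.3, 0.8]
width: 49.6
gripper_force: 1.1
```

Emit:
move_arm(
  steps=[
    [0, 0, 0, 0, 0, 0, 0.05],
  ],
)

```text
clock: 15.0
eef_pos: [540.1, 67.1, 40.3]
tool_rot: [-3.142, 0.001, 1.386]
force: [0.0, -2.9, 1.0]
width: 50.0
gripper_force: 1.3
```

Emit:
move_arm(
  steps=[
    [0, 0, 0, 0, -0.0003, 0, 0.05],
    [0, 0, 0, -0.0001, -0.0005, 0, 0.05],
    [0, 0, 0, -0.0004, -0.002, 0, 0.05],
    [0, 0, 0, -0.0012, -0.006, 0, 0.05],
    [0, 0, 0, -0.002, -0.011, 0, 0.05],
  ],
)

```text
clock: 15.5
eef_pos: [536.5, 48.5, 40.3]
tool_rot: [3.141, -0.001, 1.388]
force: [0.1, 0.3, 0.8]
width: 50.0
gripper_force: 0.0
```

Emit:
move_arm(
  steps=[
    [0, 0, 0, 0, 0, 0.04, 0.05],
    [0, 0, 0, 0, 0, 0.04, 0.04],
    [0, 0, 0, 0, 0, 0.04, 0.04],
    [0, 0, 2.7, 0.02, -0.043, 0, 0.04],
    [0, 0, 2.7, 0.02, -0.043, 0, 0.04],
  ],
)

```text
clock: 16.0
eef_pos: [577.6, -38.5, 162.4]
tool_rot: [3.138, -0.0, 1.486]
force: [1.0, -1.4, -0.9]
width: 39.7
gripper_force: 0.0
```

Emit:
move_arm(
  steps=[
    [0, 0, 0, 0.02, -0.043, 0, 0.04],
    [0, 0, 0, 0.02, -0.043, 0, 0.04],
    [0, 0, 0, 0, 0, 0, 0.04],
    [0, 0, 0, 0, 0, 0, 0.04],
  ],
)

```text
clock: 16.4
eef_pos: [615.7, -126.7, 159.7]
tool_rot: [-3.141, 0.0, 1.477]
force: [0.1, 0.8, -0.0]
width: 39.9
gripper_force: 0.0
```

```bash
python3 -W ignore -c "
from h import *
look('3')
s=telemetry.read_state();print(s['eef_pos'],s['tool_rot'],s['qpos'])
fit(99)"
```

```text
tool jig -133.9 -109.9 159.69370897561458 16.4 [ 0.1  0.8 -0. ]
side clamp 37.2 -99.9 57.0 0.52
side clamp_knob -128.4 -110.4 86.0 0.73
side clamp_pad 98.3 10.4 63.0 0.75
side clamp_pad -55.3 -84.8 56.0 0.67
top load 99.7 9.9 53.0 0.82
top clamp 38.1 -95.2 54.0 0.79
top clamp 98.1 -2.1 11.0 0.16
top clamp_pad -56.7 -91.8 55.0 0.68
[ 616.49053373 -123.64201212  160.45873672] [3.14148857e+00 1.58571515e-05 1.48186865e+00] [ 0.29246062  0.68451723 -0.23020237  1.64538686  0.19602366  0.83427316
 -0.10865972]
side load x [98.6  0.1] 549 1.9
  bar 141.639827162855 4  line nan 0
top load x [99.7 -0.3] 696 2.0
  bar 147.31385462190488 11  line nan 0
```

View pics/side3.png

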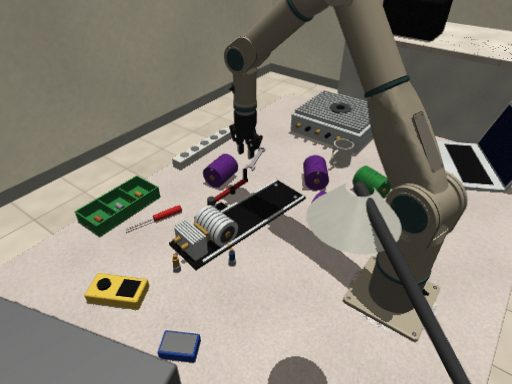

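The load (217,225) is at the line and against the bar. The networks put it about 10 mm off lane centre, so I'll measure its skew and its distance from the rails.

```bash
python3 -W ignore -c "
from h import *
im,d=eyes.get_image('top'); W=cloud('top',im,d); jx=(W[...,:2]-O)@U; jy=(W[...,:2]-O)@V; z=W[...,2]
hsv=cv2.cvtColor(im,cv2.COLOR_BGR2HSV)
m=(d>0)&(z>80)&(abs(jx-99)<40)&(abs(jy)<85)
c=np.array([jx[m],jy[m]]).T; mm=c.mean(0); e=np.linalg.svd(c-mm)[2][0]
print('load',mm,np.percentile(c[:,1],[0,1,50,99,100]),np.degrees(np.arctan2(e[0],e[1])))
# axis line: highest points per jy slice by circle fit
for a,b in((-45,-20),(-20,5),(5,30),(30,60)):
    k=m&(jy>a)&(jy<b); r=least_squares(lambda p:np.hypot(jx[k]-p[0],z[k]-p[1]-55)-45,[99,0]); print(a,b,r.x,k.sum())
# rails: bright low pixels
v=hsv[...,2];r=(d>0)&(jx>-60)&(jx<30)&(v>150)&(hsv[...,1]<60)&(abs(z-16)<8)
for s in(1,-1):
    k=r&(s*jy>55)&(s*jy<76); print('rail',s,jy[k].mean() if k.sum() else None,k.sum())
big=cv2.resize(im[150:240,140:290],None,fx=5,fy=5,interpolation=cv2.INTER_CUBIC); cv2.imwrite('pics/t4.png',big)
"
```

```text
load [96.60172517  9.55287507] [-47.0370369  -45.22690295   9.93107537  63.88229619  64.75588075] -2.764402771334291
-45 -20 [102.05711517  -0.11471443] 201
-20 5 [ 1.00887244e+02 -8.99358397e-02] 204
5 30 [99.76335994 -0.23856904] 199
30 60 [97.90807596 -0.39341474] 252
rail 1 68.73003604857394 60
rail -1 -69.3779428761495 53
```

View pics/t4.png

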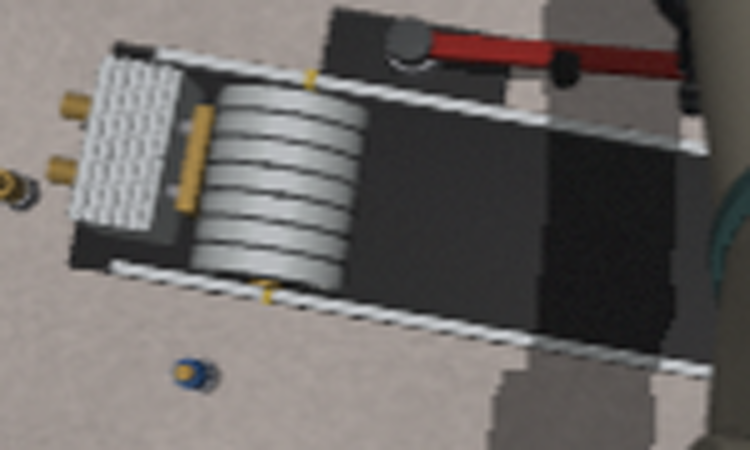

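The crop shows the load by the bar, with its lower end close to the lower rail (265,285) and apparently a little skewed. I'll check the jig's yaw from the rails.

```bash
python3 -W ignore -c "
from h import *
im,d=eyes.get_image('top'); W=cloud('top',im,d); jx=(W[...,:2]-O)@U; jy=(W[...,:2]-O)@V; z=W[...,2]
hsv=cv2.cvtColor(im,cv2.COLOR_BGR2HSV); v=hsv[...,2]
for s in(1,-1):
    k=(d>0)&(jx>-150)&(jx<40)&(v>150)&(hsv[...,1]<60)&(abs(z-16)<8)&(s*jy>55)&(s*jy<80)
    p=np.polyfit(jx[k],jy[k],1); print('rail',s,np.degrees(p[0]),p[1],k.sum(),jx[k].min())
b=(d>0)&(abs(z-73)<8)&(jx>138)&(jx<162)&(abs(jy)<40)&(hsv[...,1]>90); print('bar',b.sum(),np.degrees(np.polyfit(jy[b],jx[b],1)[0]),jx[b].min(),jy[b].mean())
hs=(d>0)&(z>75)&(jx>155)&(jx<225)&(abs(jy)<75); c=np.array([jx[hs],jy[hs]],np.float32).T; print(cv2.minAreaRect(c), cv2.minAreaRect(np.array([jx[(m:=(d>0)&(z>75)&(abs(jx-99)<40)&(abs(jy)<85))],jy[m]],np.float32).T))
"
```

```text
rail 1 0.28576336033268035 68.76085570324443 73 -149.89442657386147
rail -1 0.6183633102408961 -69.29503110878653 67 -147.85640384402402
bar 80 -1.3851742042240587 143.39235769840147 0.8099079875700586
((188.80996704101562, 1.0959320068359375), (50.3177375793457, 100.65782165527344), 0.07337893545627594) ((98.58956909179688, 9.119804382324219), (78.71476745605469, 111.42664337158203), 1.834716558456421)
```

The skew is only about 2 degrees and the clamp's press against the bar should square it. Now the knob: I'll lower the open fingers around it.

Emit:
move_arm(
  steps=[
    [0, 0, 0, 0.0005, -0.001, -0.03, 0.04],
    [0, 0, 0, 0, 0, -0.03, 0.04],
    [0, 0, 0, 0, 0, -0.02, 0.04],
    [0, 0, 0, 0, 0, -0.011, 0.04],
    [0, 0, 0, 0, 0, 0, 0.04],
  ],
)

```text
clock: 17.6
eef_pos: [616.0, -125.0, 67.9]
tool_rot: [-3.139, -0.0, 1.481]
force: [-0.9, 0.2, 0.3]
width: 40.2
gripper_force: 0.0
```

```bash
python3 - <<'E'
from h import *
P=np.array([632.6,44.0]); s=telemetry.read_state(); print(s["eef_pos"],s["force"])
# plan: tool moved along arc r=170 about pivot, yaw -8 deg per row
t=s["eef_pos"][:2]-P; print("r",np.hypot(*t),"ang",np.degrees(np.arctan2(t[1],t[0]))%360)
a0=264.9
for i in range(13):
    a,b=np.radians(a0-7*i),np.radians(a0-7*(i+1))
    print(i,a0-7*(i+1),(170*np.array([np.cos(b)-np.cos(a),np.sin(b)-np.sin(a)])).round(1))
E
```

```text
[ 616.00066009 -125.00619449   67.86861894] [-0.92489412  0.21890277  0.29059813]
r 169.8194095498677 ang 264.39055187833446
0 257.9 [-20.5   3.1]
1 250.89999999999998 [-20.    5.6]
2 243.89999999999998 [-19.2   8. ]
3 236.89999999999998 [-18.   10.3]
4 229.89999999999998 [-16.7  12.4]
5 222.89999999999998 [-15.   14.3]
6 215.89999999999998 [-13.2  16. ]
7 208.89999999999998 [-11.1  17.5]
8 201.89999999999998 [-8.9 18.8]
9 194.89999999999998 [-6.6 19.7]
10 187.89999999999998 [-4.1 20.3]
11 180.89999999999998 [-1.6 20.7]
12 173.89999999999998 [ 0.9 20.7]
```

```bash
python3 - <<'E'
import numpy as np
st=[1.5]*3+[3,4]+[4]*15+[3,3,2,2,1.5]; a=264.4
for i,s in enumerate(st):
    A,B=np.radians(a),np.radians(a-s); d=.170*np.array([np.cos(B)-np.cos(A),np.sin(B)-np.sin(A)]); a-=s
    print(f"[0,0,{-s},{d[0]:.4f},{d[1]:.4f},0,0.04]",a if i%5==4 else "")
E
```

```text
[0,0,-1.5,-0.0044,0.0005,0,0.04] 
[0,0,-1.5,-0.0044,0.0006,0,0.04] 
[0,0,-1.5,-0.0044,0.0007,0,0.04] 
[0,0,-3,-0.0087,0.0018,0,0.04] 
[0,0,-4,-0.0115,0.0031,0,0.04] 252.89999999999998
[0,0,-4,-0.0112,0.0039,0,0.04] 
[0,0,-4,-0.0109,0.0047,0,0.04] 
[0,0,-4,-0.0106,0.0054,0,0.04] 
[0,0,-4,-0.0102,0.0061,0,0.04] 
[0,0,-4,-0.0097,0.0068,0,0.04] 232.89999999999998
[0,0,-4,-0.0092,0.0075,0,0.04] 
[0,0,-4,-0.0087,0.0081,0,0.04] 
[0,0,-4,-0.0081,0.0087,0,0.04] 
[0,0,-4,-0.0075,0.0092,0,0.04] 
[0,0,-4,-0.0068,0.0097,0,0.04] 212.89999999999998
[0,0,-4,-0.0061,0.0102,0,0.04] 
[0,0,-4,-0.0054,0.0106,0,0.04] 
[0,0,-4,-0.0046,0.0109,0,0.04] 
[0,0,-4,-0.0038,0.0112,0,0.04] 
[0,0,-4,-0.0031,0.0115,0,0.04] 192.89999999999998
[0,0,-3,-0.0018,0.0087,0,0.04] 
[0,0,-3,-0.0013,0.0088,0,0.04] 
[0,0,-2,-0.0006,0.0059,0,0.04] 
[0,0,-2,-0.0004,0.0059,0,0.04] 
[0,0,-1.5,-0.0002,0.0044,0,0.04] 181.39999999999998
```

Emit:
move_arm(
  steps=[
    [0, 0, -1.5, -0.0044, 0.0005, 0, 0.04],
    [0, 0, -1.5, -0.0044, 0.0006, 0, 0.04],
    [0, 0, -1.5, -0.0044, 0.0007, 0, 0.04],
    [0, 0, -3, -0.0087, 0.0018, 0, 0.04],
    [0, 0, -4, -0.0115, 0.0031, 0, 0.04],
  ],
)

```text
clock: 18.1
eef_pos: [588.3, -119.4, 70.8]
tool_rot: [3.131, -0.002, 1.276]
force: [8.0, -1.2, -6.0]
width: 39.9
gripper_force: 4.4
```

Emit:
move_arm(
  steps=[
    [0, 0, -4, -0.0112, 0.0039, 0, 0.04],
    [0, 0, -4, -0.0109, 0.0047, 0, 0.04],
    [0, 0, -4, -0.0106, 0.0054, 0, 0.04],
    [0, 0, -4, -0.0102, 0.0061, 0, 0.04],
    [0, 0, -4, -0.0097, 0.0068, 0, 0.04],
  ],
)

```text
clock: 18.6
eef_pos: [534.7, -94.0, 70.7]
tool_rot: [3.132, -0.003, 0.925]
force: [8.3, -6.0, -5.1]
width: 40.2
gripper_force: 4.4
```

```bash
python3 -W ignore -c "
from h import *
s=telemetry.read_state();print(s['eef_pos'],s['tool_rot'],s['force'],s['gripper_force'])
t=s['eef_pos'][:2]-[632.6,44.]; print(np.hypot(*t),np.degrees(np.arctan2(t[1],t[0]))%360)
look('5')"
```

```text
[534.65994967 -94.04951836  70.73440848] [ 3.13219170e+00 -3.00323970e-03  9.25251196e-01] [ 8.25333175 -5.95008508 -5.14486704] 4.403507262468338
169.26288127687675 234.6459785272532
tool jig -116.7 -24.1 70.73440847735752 18.6 [ 8.3 -6.  -5.1]
side load 98.7 7.7 60.0 0.89
side clamp 37.8 -94.7 57.0 0.53
side clamp_knob -124.9 -36.4 88.0 0.62
side clamp_pad -44.2 -41.2 55.0 0.77
top load 101.1 7.6 53.0 0.61
top clamp 41.7 -95.8 55.0 0.77
top clamp_pad -43.6 -46.2 54.0 0.64
```

Emit:
move_arm(
  steps=[
    [0, 0, -4, -0.0092, 0.0075, 0, 0.04],
    [0, 0, -4, -0.0087, 0.0081, 0, 0.04],
    [0, 0, -4, -0.0081, 0.0087, 0, 0.04],
    [0, 0, -4, -0.0075, 0.0092, 0, 0.04],
    [0, 0, -4, -0.0068, 0.0097, 0, 0.04],
  ],
)

```text
clock: 19.6
eef_pos: [492.2, -50.4, 69.7]
tool_rot: [3.138, -0.002, 0.577]
force: [4.6, -6.9, 2.2]
width: 39.7
gripper_force: 4.4
```

Emit:
move_arm(
  steps=[
    [0, 0, -4, -0.0061, 0.0102, 0, 0.04],
    [0, 0, -4, -0.0054, 0.0106, 0, 0.04],
    [0, 0, -4, -0.0046, 0.0109, 0, 0.04],
    [0, 0, -4, -0.0038, 0.0112, 0, 0.04],
    [0, 0, -4, -0.0031, 0.0115, 0, 0.04],
  ],
)

```text
clock: 20.1
eef_pos: [467.8, 3.8, 69.6]
tool_rot: [3.139, -0.0, 0.227]
force: [1.7, -8.5, 6.8]
width: 40.0
gripper_force: 4.5
```

```bash
python3 -W ignore -c "
from h import *
s=telemetry.read_state();print(s['eef_pos'],s['tool_rot'],s['force'],s['gripper_force'],s['qpos'])
t=s['eef_pos'][:2]-[632.6,44.]; print(np.hypot(*t),np.degrees(np.arctan2(t[1],t[0]))%360)
look()"
```

```text
[467.79264766   3.77929401  69.61060542] [ 3.13886758e+00 -4.47146338e-04  2.27217589e-01] [ 1.66756207 -8.45443134  6.76709833] 4.47423130273819 [-0.17089142  0.66063641  0.1478992   2.15297353 -0.2639063   0.34339879
 -1.1483037 ]
169.64424120972356 193.71476728358647
tool jig -32.8 59.6 69.61060541650133 20.1 [ 1.7 -8.5  6.8]
side load 100.9 6.8 61.0 0.95
side clamp 36.0 -98.5 61.0 0.62
side clamp_knob -45.8 52.9 90.0 0.78
side clamp_pad 10.2 -2.6 57.0 0.62
top load 98.9 9.8 56.0 0.72
top clamp 37.1 -96.7 58.0 0.65
top clamp_pad 12.6 -2.5 54.0 0.61
```

```bash
python3 - <<'E'
import numpy as np
st=[3]*4+[2]*3+[1]*3; a=193.7
for i,s in enumerate(st):
    A,B=np.radians(a),np.radians(a-s); d=.170*np.array([np.cos(B)-np.cos(A),np.sin(B)-np.sin(A)]); a-=s
    print(f"[0,0,{-s},{d[0]:.4f},{d[1]:.4f},0,0.04]",a if i%5==4 else "")
E
```

```text
[0,0,-3,-0.0019,0.0087,0,0.04] 
[0,0,-3,-0.0014,0.0088,0,0.04] 
[0,0,-3,-0.0010,0.0088,0,0.04] 
[0,0,-3,-0.0005,0.0089,0,0.04] 
[0,0,-2,-0.0001,0.0059,0,0.04] 179.7
[0,0,-2,0.0001,0.0059,0,0.04] 
[0,0,-2,0.0003,0.0059,0,0.04] 
[0,0,-1,0.0002,0.0030,0,0.04] 
[0,0,-1,0.0003,0.0030,0,0.04] 
[0,0,-1,0.0004,0.0029,0,0.04] 172.7
```

Emit:
move_arm(
  steps=[
    [0, 0, -3, -0.0019, 0.0087, 0, 0.04],
    [0, 0, -3, -0.0014, 0.0088, 0, 0.04],
    [0, 0, -3, -0.001, 0.0088, 0, 0.04],
    [0, 0, -3, -0.0005, 0.0089, 0, 0.04],
    [0, 0, -2, -0.0001, 0.0059, 0, 0.04],
  ],
)

```text
clock: 21.1
eef_pos: [462.9, 44.9, 69.1]
tool_rot: [3.139, -0.0, -0.015]
force: [1.3, -8.1, -2.4]
width: 39.8
gripper_force: 4.0
```

Emit:
move_arm(
  steps=[
    [0, 0, -2, 0.0001, 0.0059, 0, 0.04],
    [0, 0, -2, 0.0003, 0.0059, 0, 0.04],
    [0, 0, -1, 0.0002, 0.003, 0, 0.04],
    [0, 0, -1, 0.0003, 0.003, 0, 0.04],
    [0, 0, -1, 0.0004, 0.0029, 0, 0.04],
  ],
)

```text
clock: 21.6
eef_pos: [464.0, 65.0, 69.0]
tool_rot: [3.138, -0.001, -0.137]
force: [0.3, -7.3, -0.5]
width: 39.9
gripper_force: 3.9
```

```bash
cat >> h.py <<'E'
def st():
    s=telemetry.read_state(); t=s['eef_pos'][:2]-[632.6,44.]; a=np.arctan2(t[1],t[0])
    print(s['eef_pos'].round(1),np.degrees(s['tool_rot'][2]).round(1),'r',np.hypot(*t).round(1),'ang',(np.degrees(a)%360).round(2),'F',s['force'].round(1),'Ftan',(-s['force'][:2]@np.array([np.sin(a),-np.cos(a)])).round(1),s['clock'],'q6',s['qpos'][5])
E
python3 -W ignore -c "
from h import *
st();look('6')
im=cv2.imread('pics/side6.png'); cv2.imwrite('pics/s6c.png',cv2.resize(im[160:290,150:330],None,fx=4,fy=4))"
```

```text
[464.  65.  69.] -7.8 r 169.9 ang 172.88 F [ 0.3 -7.3 -0.5] Ftan 7.2 21.6 q6 0.36485864329800183
tool jig 26.7 74.5 69.0460897882035 21.6 [ 0.3 -7.3 -0.5]
side load 99.6 10.2 60.0 0.83
side clamp 36.6 -96.3 58.0 0.82
side clamp_knob 14.5 74.4 88.0 0.56
side clamp_pad 46.1 3.4 55.0 0.62
top load 98.1 7.9 53.0 0.85
top clamp 36.1 -96.3 57.0 0.54
top clamp_pad 41.9 1.5 55.0 0.6
```

View pics/s6c.png

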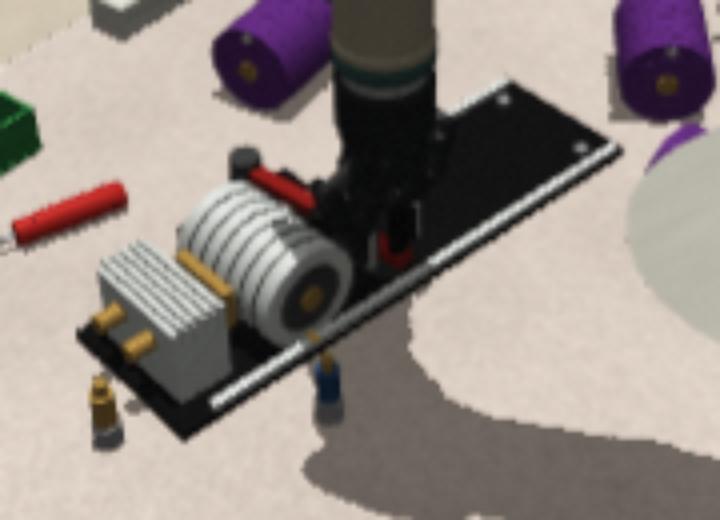

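The knob is at about (400,230) and the arm is nearly closed. The load sits near the +y rail, so I'll ease back, shift the tool 7 mm outward to clear the load's end with the leading finger, and come on again.

Emit:
move_arm(
  steps=[
    [0, 0, 0, -0.0005, -0.003, 0, 0.04],
    [0, 0, 0, -0.0065, 0.0012, 0, 0.04],
    [0, 0, -1, 0, 0, 0, 0.04],
    [0, 0, 0, 0.0004, 0.002, 0, 0.04],
    [0, 0, 0, 0, 0, 0, 0.04],
  ],
)

```text
clock: 22.6
eef_pos: [455.9, 67.0, 69.1]
tool_rot: [3.14, 0.003, -0.152]
force: [-2.3, -3.6, 2.3]
width: 39.9
gripper_force: 2.2
```

```bash
python3 -W ignore -c "
from h import *
st();fit(100)"
```

```text
[455.9  67.   69.1] -8.7 r 178.2 ang 172.58 F [-2.3 -3.6  2.3] Ftan 3.8 22.6 q6 0.355320663040238
side load x [99.   0.1] 554 1.9
  bar 142.1678491996973 6  line nan 0
top load x [101.2  -0.4] 326 1.8
  bar None 0  line nan 0
```

Emit:
move_arm(
  steps=[
    [0, 0, -0.2, 0.0001, 0.002, 0, 0.04],
    [0, 0, -0.2, 0.0002, 0.002, 0, 0.04],
    [0, 0, -0.2, 0.0002, 0.002, 0, 0.04],
    [0, 0, -0.2, 0.0002, 0.002, 0, 0.04],
    [0, 0, -0.2, 0.0003, 0.002, 0, 0.04],
  ],
)

```text
clock: 23.2
eef_pos: [456.5, 75.6, 69.1]
tool_rot: [3.138, 0.003, -0.171]
force: [-3.4, -7.6, 2.1]
width: 39.8
gripper_force: 4.1
```

Emit:
move_arm(
  steps=[
    [0, 0, -0.2, 0.0002, 0.0015, 0, 0.04],
    [0, 0, -0.2, 0.0003, 0.0015, 0, 0.04],
    [0, 0, -0.2, 0.0002, 0.001, 0, 0.04],
    [0, 0, 0, 0.0001, 0.0005, 0, 0.04],
    [0, 0, 0, 0.0001, 0.0005, 0, 0.04],
  ],
)

```text
clock: 23.7
eef_pos: [457.0, 80.7, 69.1]
tool_rot: [3.138, 0.004, -0.181]
force: [-3.7, -6.9, 4.1]
width: 40.2
gripper_force: 4.0
```

```bash
python3 -W ignore -c "
from h import *
st();s=telemetry.read_state();t=s['eef_pos'][:2]-O;print(t@U,t@V);fit(100)"
```

```text
[457.   80.7  69.1] -10.4 r 179.4 ang 168.19 F [-3.7 -6.9  4.1] Ftan 7.5 23.7 q6 0.3672119123972474
40.793511517571 84.3231917238755
side load x [99.  -0.1] 552 1.9
  bar 141.5938212314682 8  line nan 0
top load x [101.1  -0.4] 360 1.8
  bar 151.8236083146567 2  line nan 0
```

Emit:
move_arm(
  steps=[
    [0, 0, 0, 0.0002, 0.001, 0, 0.04],
    [0, 0, 0, 0.0002, 0.001, 0, 0.04],
    [0, 0, 0, 0.0002, 0.001, 0, 0.04],
    [0, 0, 0, 0.0002, 0.001, 0, 0.04],
    [0, 0, 0, 0.0002, 0.001, 0, 0.04],
  ],
)

```text
clock: 24.3
eef_pos: [457.5, 85.7, 69.1]
tool_rot: [3.138, 0.005, -0.181]
force: [-4.5, -8.4, 5.3]
width: 40.3
gripper_force: 4.0
```

Emit:
move_arm(
  steps=[
    [0, 0, 0, 0.0001, 0.0005, 0, 0.04],
    [0, 0, 0, 0.0001, 0.0005, 0, 0.04],
  ],
)

```text
clock: 24.5
eef_pos: [457.6, 86.8, 69.1]
tool_rot: [3.138, 0.005, -0.181]
force: [-4.8, -7.5, 4.1]
width: 39.7
gripper_force: 4.0
```

Emit:
move_arm(
  steps=[
    [0, 0, 0, 0.0001, 0.0005, 0, 0.04],
  ],
)

```text
clock: 24.6
eef_pos: [457.7, 87.3, 69.1]
tool_rot: [3.138, 0.005, -0.181]
force: [-5.0, -6.8, 5.3]
width: 40.1
gripper_force: 4.1
```

Emit:
move_arm(
  steps=[
    [0, 0, 0, 0.0001, 0.0005, 0, 0.04],
  ],
)

```text
clock: 24.7
eef_pos: [457.7, 87.6, 69.1]
tool_rot: [3.138, 0.005, -0.181]
force: [-5.1, -7.2, 4.2]
width: 39.8
gripper_force: 4.4
```

```bash
python3 -W ignore -c "
from h import *
st();s=telemetry.read_state();t=s['eef_pos'][:2]-O;print(t@U,t@V);fit(100)"
```

```text
[457.7  87.6  69.1] -10.4 r 180.3 ang 165.99 F [-5.1 -7.2  4.2] Ftan 8.2 24.7 q6 0.37383862919649885
47.7183990674674 84.92765000015065
side load x [99.1  0. ] 546 1.8
  bar 141.27204891771734 3  line nan 0
top load x [101.5  -0.2] 367 1.9
  bar 144.28746443261628 1  line nan 0
```

Emit:
move_arm(
  steps=[
    [0, 0, 0, 0.0001, 0.0005, 0, 0.04],
  ],
)

```text
clock: 24.9
eef_pos: [457.8, 87.9, 69.1]
tool_rot: [3.138, 0.005, -0.182]
force: [-6.7, -8.5, 4.6]
width: 39.8
gripper_force: 4.7
```

Emit:
move_arm(
  steps=[
    [0, 0, 0, 0.0001, 0.0005, 0, 0.04],
  ],
)

```text
clock: 25.0
eef_pos: [457.8, 88.1, 69.1]
tool_rot: [3.138, 0.005, -0.182]
force: [-6.0, -9.4, 4.1]
width: 40.0
gripper_force: 5.1
```

Emit:
move_arm(
  steps=[
    [0, 0, 0, 0.0001, 0.0005, 0, 0.04],
  ],
)

```text
clock: 25.1
eef_pos: [457.8, 88.3, 69.1]
tool_rot: [3.137, 0.005, -0.182]
force: [-6.1, -9.4, 4.8]
width: 40.2
gripper_force: 5.4
```

Emit:
move_arm(
  steps=[
    [0, 0, 0, 0.0001, 0.0005, 0, 0.04],
  ],
)

```text
clock: 25.2
eef_pos: [457.8, 88.6, 69.0]
tool_rot: [3.137, 0.005, -0.182]
force: [-6.4, -10.7, 5.6]
width: 39.9
gripper_force: 5.8
```

Emit:
move_arm(
  steps=[
    [0, 0, 0, 0, 0, 0, 0.04],
  ],
)

```text
clock: 25.3
eef_pos: [457.9, 88.5, 69.1]
tool_rot: [3.137, 0.005, -0.183]
force: [-6.3, -10.6, 5.9]
width: 39.9
gripper_force: 5.4
```

```bash
python3 -W ignore -c "
from h import *
st();s=telemetry.read_state();t=s['eef_pos'][:2]-O;print(t@U,t@V,s['gripper_force'], -s['force'][:2]@U);fit(101)
fs=[]
for i in range(5):
    eyes.get_image('side'); s=telemetry.read_state(); fs.append([-s['force'][:2]@U,s['gripper_force'],s['eef_pos'][:2]@U])
print(np.array(fs).round(2))"
```

```text
[457.9  88.5  69.1] -10.5 r 180.3 ang 165.71 F [ -6.3 -10.6   5.9] Ftan 11.8 25.3 q6 0.3754845385280414
48.62299868014869 84.95128930472082 5.444280356168747 11.567098308902475
side load x [99.3 -0.1] 551 1.9
  bar 142.80096828542733 5  line nan 0
top load x [101.4  -0.2] 360 1.9
  bar 150.41574782064595 4  line nan 0
[[ 11.14   5.44 171.29]
 [ 11.07   5.43 171.28]
 [ 11.22   5.43 171.28]
 [ 10.52   5.43 171.28]
 [ 11.18   5.43 171.28]]
```

Force says about 7 N at the pad, displacement a little less, so I'll make one more small step, then let go gently.

Emit:
move_arm(
  steps=[
    [0, 0, 0, 0.0001, 0.0005, 0, 0.04],
  ],
)

```text
clock: 25.75
eef_pos: [457.9, 88.7, 69.0]
tool_rot: [3.137, 0.005, -0.183]
force: [-5.7, -11.7, 5.1]
width: 40.1
gripper_force: 6.1
```

Emit:
move_arm(
  steps=[
    [0, 0, 0, 0, 0.0002, 0, 0.04],
  ],
)

```text
clock: 25.85
eef_pos: [457.9, 88.8, 69.0]
tool_rot: [3.136, 0.005, -0.183]
force: [-5.5, -11.9, 5.1]
width: 40.0
gripper_force: 6.2
```

Emit:
move_arm(
  steps=[
    [0, 0, 0, -0.0001, -0.001, 0, 0.04],
    [0, 0, 0, -0.0004, -0.002, 0, 0.04],
    [0, 0, 0, -0.0008, -0.004, 0, 0.04],
    [0, 0, 0, -0.001, -0.005, 0, 0.04],
    [0, 0, 0, 0, 0, 0, 0.04],
  ],
)

```text
clock: 26.35
eef_pos: [459.4, 80.4, 69.4]
tool_rot: [-3.141, -0.001, -0.179]
force: [-0.1, 0.0, -0.5]
width: 40.4
gripper_force: 0.0
```

Emit:
move_arm(
  steps=[
    [0, 0, 0, 0, 0, 0.01, 0.04],
    [0, 0, 0, 0, 0, 0.03, 0.04],
    [0, 0, 0, 0, 0, 0.04, 0.04],
    [0, 0, 0, 0, 0, 0.04, 0.04],
    [0, 0, 0, -0.03, -0.03, 0, 0.04],
  ],
)

```text
clock: 26.85
eef_pos: [436.7, 54.3, 194.2]
tool_rot: [-3.136, -0.015, -0.172]
force: [-0.1, -1.2, 0.0]
width: 40.0
gripper_force: 0.0
```

Emit:
move_arm(
  steps=[
    [0, 0, 0, 0.02, -0.045, 0.01, 0.04],
    [0, 0, 0, 0.02, -0.045, 0, 0.04],
    [0, 0, 0, 0.02, -0.045, 0, 0.04],
    [0, 0, 0, 0.02, -0.045, 0, 0.04],
    [0, 0, 0, 0, 0, 0, 0.04],
  ],
)

```text
clock: 27.35
eef_pos: [511.2, -137.3, 200.9]
tool_rot: [3.136, -0.006, -0.188]
force: [-1.1, 0.6, -0.2]
width: 40.0
gripper_force: 0.0
```

```bash
python3 -W ignore -c "
from h import *
st();look('9');fit(101)
im=cv2.imread('pics/top9.png');cv2.imwrite('pics/t9.png',cv2.resize(im[140:240,130:300],None,fx=4.6,fy=4.6,interpolation=cv2.INTER_CUBIC))
d,W=None,None
im,d=eyes.get_image('top'); W=cloud('top',im,d); jx=(W[...,:2]-O)@U; jy=(W[...,:2]-O)@V; z=W[...,2]
m=(d>0)&(z>80)&(abs(jx-100)<40)&(abs(jy)<80)
for a,b in((-45,-20),(-20,5),(5,30),(30,60)):
    k=m&(jy>a)&(jy<b); print(a,least_squares(lambda p:np.hypot(jx[k]-p[0],z[k]-p[1]-55)-45,[99,0]).x)"
```

```text
[ 511.2 -137.3  200.9] -10.8 r 218.2 ang 236.2 F [-1.1  0.6 -0.2] Ftan -1.3 27.35 q6 0.7724830397333957
tool jig -163.6 -9.1 200.8633199172625 27.35 [-1.1  0.6 -0.2]
side load 99.3 6.9 58.0 0.89
side clamp 38.1 -96.7 57.0 0.68
side clamp_pad 56.8 -1.5 54.0 0.73
top load 98.4 7.0 54.0 0.9
top clamp 37.0 -93.9 58.0 0.87
top clamp_knob 36.6 78.0 85.0 0.88
top clamp_pad 53.6 -2.6 55.0 0.83
side load x [99.5 -0.1] 557 2.0
  bar 143.1827980853971 8  line nan 0
top load x [100.4  -0.2] 673 2.0
  bar 151.6814143642225 2  line nan 0
-45 [102.75459332  -0.11606544]
-20 [101.51653771  -0.1825983 ]
5 [100.56899644  -0.44208401]
30 [98.72594155 -0.43667993]
```

View pics/t9.png

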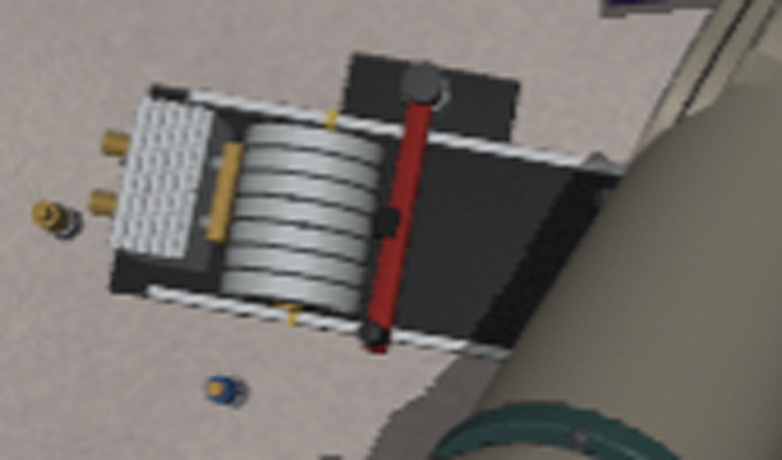

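The crop shows the load held between the bar (228,190) and the clamp pad (385,222), with the axis about 1 mm past the mark. The attenuators are untouched and the robot is clear.

```bash
python3 -c "
from h import *
print(ctrl.finish_job())"
```

```text
the job is handed in; nothing more can be done
None
```

I rolled the load to the yellow line and swung the clamp in; it holds the load against the bar at an estimated 5–8 N, with the load about 2° skewed and 7–10 mm off lane centre, and the job is handed in (no verdict returned).

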